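# Set a resin specimen bar to length with the flip stop

### The job

On the trimming bed, flip the blue stop all the way down onto its fence, then slide the amber resin bar along the fence until it touches the blue stop, to set its length. Then flip the blue stop fully up again, out of the way, leaving the bar where it was gauged. Do not lift the bar, and leave the yellow stop up.

Things in the scene. Friction and masses are not known exactly. Their poses are not given: they have to be found in the camera images.
- blue_base: Black hinge block (34 mm along y, 28 mm high) of the blue stop, on an aluminium fence 25 mm thick, 540 long, top 62 mm above the table. Origin: middle of its underside, on the fence top. z up, y along the fence, x across it, away from the robot, to the bar's side. Blue leaf: hinged about y at (0,0,18) mm, 12 mm wide in y (-6 to 6); start place and yaw vary.
- blue_stop (a joint): Blue leaf's angle, rad: 0 down, 1.57 arm upright, limit 1.75; starts up. L-shape. Down, its 14 mm thick arm lies level from the hinge to x=85 mm of the base; its toe (x 16 to 46 mm) hangs across the channel. Pinch the arm's free end (x 55 to 85 mm, black tip) across its 12 mm; middle 70 mm from the hinge. Stiff hinge: stays where left, 1 to 2 N at the end moves it.
- bar: Loose amber resin bar, red specimen on top, 70 to 130 g: 34 mm (x) by 80 long (y, along the fence) by 26 high; origin under its centre. In a 40 mm channel between fence and a 6 mm high lip, floor 12 mm above the table, 3 mm play each side. Starts between the stops, 100 to 180 mm short of the blue one. Touching the blue stop, its centre is 46 mm along y and 32 along x from blue_base.
- yellow_stop (a joint): Angle of the yellow flip stop, rad: same make and sense as the blue one, on the same fence 340 to 400 mm from it, on the other side of the bar. Starts up (1.5 or more) and is to stay up.
There are look-alikes about, which are no part of the job. Several things have the shape of the bar; the one meant has the colours described above.

How it is judged:
By the outcome, as a careful person would: the job done as asked, in the order asked, and still so for the second after the job is handed in, with the robot touching nothing.
It also fails if it takes over 72 s, if anything falls off the work surface, if the arm or the gripper's body presses on something with over 40 N, if the wrist force passes 120 N, or if a joint passes its speed limit or range.

### The arm

A 7-joint arm with a two-finger parallel gripper is mounted at the origin on the work surface. World frame = base frame: x ahead of the robot, y to its left, z up, the work surface at z = 0. Lengths are in m, angles in rad, forces in N, time in s.
With the tool pointing down it reaches from about 0.425 to 0.875 m from the base axis. Payload 8.4 kg.
Tool frame: the origin (TCP) lies at the very end of the fingers, on their centre line; the grasp point (between the pads) lies 19 mm behind it; z points along the fingers, y is the line along which they close (so a half turn about z gives the same grasp; the last joint's range is limited). The gripper opens to 87 mm and grips with 3 to 60 N. Pads are 19 mm wide; open, the fingers measure 117 mm over their backs; the gripper's body (75 mm by 190 mm) begins 51 mm behind the grasp point.
Start: joints at [1.167, 0.333, 0.04, 1.465, -0.013, 1.343, -0.059], TCP at [0.195, -0.62, 0.193] pointing down, gripper open.
Joint ranges: [-2.58, 2.58], [-0.38, 2.09], [-1.3, 1.39], [0.25, 2.4], [-1.5, 4.64], [0.08, 2.09], [-2.65, 2.65]. Speed limits (rad/s): [2.22, 2.22, 2.79, 2.79, 3.14, 3.14, 3.14].

### API

Orientations are given as a unit quaternion [w, x, y, z].
In Python, from workcell import r gives the robot as it stands. The module is installed in compiled form; this text tells all that it offers.
- The arm moves only by the shell command python3 -m creep 'ROWS'. ROWS is JSON, a list of rows, each a list of 7 numbers: the closure, from 0 (fully open) to 1 (shut), then the shift along the tool's x, y, z in cm, then the turn, a rotation vector about the tool's x, y, z in rad. In form: [[hand, x, y, z, ax, ay, az], ...]. A call has 1 to 12 rows; each row shifts and turns the commanded pose from where the row before left it, along the tool's axes as they then stand; what a row does not reach is not made up. A row lasts 1/8 s, in which the tool goes at most 62.5 mm and 10.7 degrees, less where a joint would pass 70% of its speed; a pose out of reach is approached as far as the arm can. A call is refused whole if a number of a shift passes 6.25 or a number of a turn 0.188, either way. A call with a gripper value outside its range is refused whole. The fingers move at their own pace and stop on an object; the grip force is fixed at half the most. Time passes only in rows, so rows that do not move let the fingers close. It gives the time, the measured TCP pose, the force, the opening and the grip force at its end, in the units of the state.
- r.get_obs(): the state, without advancing time (a new reading comes with each control period).
- r.read_camera(name): name is "scene" or "side" or "wrist"; returns a dict with "color" (480x640x3 uint8, red, green, blue), "depth" (480x640 float32, m along the optical axis (not along the pixel's ray), 0 where there is no reading), "fx", "fy", "cx", "cy" (pixels), "xyz" and "orientation" of the camera in the world; the wrist camera has in their place "hand_eye" (4x4, takes a point from camera to tool coordinates, whose origin is the TCP and whose axes are the flange's). Camera axes: x right, y down, z forward; pixel columns grow to the right and rows downward; lengths in m; the calibration is good to about 2 mm. A picture is of the moment at which its call begins: read the wrist's pose just before it.
- r.close_job(): hands the job in; it is judged then, once.
Trained networks look in the newest picture that a camera, given by its name, has taken for a name from the list of things; names that differ only in an ending like _2 or _b are one class to them, and where a whole thing is asked for, a point or a joint stands for the part that bears it (a point fixed in the world has none). Each returns a list of dicts, best first, with "score" (0 to 1); they miss things now and then, are a little off and sometimes report something else, mostly with a low value. They report only what shows in the picture. A call takes as long as a camera call. They do not tell look-alikes from the thing itself.
- r.boxes_of(name, camera): "location" ([x, y, z] in m, in world coordinates, good to about 4 mm: the middle of the surface that is visible of it).
- r.trace(name, camera): "pixels" (480x640 bool, what is visible of it).
The state is a dict: "time_s": time; "joints": joint angles; "joint_velocities": joint speeds; "joint_torque": joint torques, N m; "eef_pos": TCP position; "ee_rot": TCP orientation; "force": force on the tool from outside, world axes, zero at the start; "wrist_torque": the same for the moment, N m; "gripper_width": opening from 0.0 (shut) to 1.0 (fully open); "grasp_force": force on a finger pad.
Only numpy, scipy, OpenCV 4.12 (cv2) and the standard library are available. Lean on these libraries where they do the work, as an engineer would, in place of code of your own. Each camera call takes 0.05 s, during which the arm holds its last target. There are 200 camera calls.

## Working session

There is one attempt and no reset: what is moved stays moved. The work goes in short steps, Python scripts to look and compute and a shell command to move; the robot and the scene stay as the last step left them, time stands still between calls to the robot, and variables do not carry over. Pictures are saved under pics/ and viewed, at most 10 in all, crops included, and the job is handed in when it is done.

```bash
mkdir -p pics; cat > h.py <<'E'
import numpy as np, cv2
from workcell import r
from scipy.spatial.transform import Rotation as R
def q(o): return R.from_quat([o[1],o[2],o[3],o[0]])
def cam(name):
    o=r.get_obs(); c=r.read_camera(name)
    if 'hand_eye' in c:
        T=np.eye(4);T[:3,:3]=q(o['ee_rot']).as_matrix();T[:3,3]=o['eef_pos'];T=T@np.array(c['hand_eye'])
    else:
        T=np.eye(4);T[:3,:3]=q(c['orientation']).as_matrix();T[:3,3]=c['xyz']
    v,u=np.mgrid[:480,:640];d=c['depth']
    P=np.stack([(u-c['cx'])/c['fx']*d,(v-c['cy'])/c['fy']*d,d],-1)@T[:3,:3].T+T[:3,3]
    P[d==0]=np.nan
    return c['color'],P,T,c
E
cat > a.py <<'E'
from h import *
o=r.get_obs();print(o)
for n in ['scene','side']:
    c,P,T,k=cam(n);cv2.imwrite(f'pics/{n}0.png',c[:,:,::-1]);np.save(n,P)
    print(n,T[:3,3])
    for m in ['blue_base','blue_stop','bar','yellow_stop']:
        for b in r.boxes_of(m,n)[:6]: print(m,np.round(b['location'],3),round(b['score'],2))
E
python3 a.py
```

```text
{'time_s': 0.0, 'joints': array([ 1.16677921,  0.33388408,  0.03987032,  1.46625809, -0.0134029 ,
        1.34329305, -0.05850735]), 'joint_velocities': array([ 0.00039762, -0.00029522,  0.00083206,  0.00091096,  0.00154522,
       -0.00027752, -0.00139447]), 'joint_torque': array([-9.87469721e-04, -6.56367087e+01,  1.33462865e+00, -4.03801060e+01,
       -5.97444247e-02,  4.51218383e-02,  1.71696561e-04]), 'eef_pos': array([ 0.19489743, -0.61956094,  0.19228305]), 'ee_rot': array([-7.69752455e-04,  9.88409625e-01,  1.51808405e-01, -1.70050643e-04]), 'force': array([-0.47308768,  0.11110874,  0.20260605]), 'wrist_torque': array([ 0.00816432,  0.01347575, -0.0062567 ]), 'grasp_force': 0.0, 'gripper_width': 0.9975609946295184}
scene [ 1.1261424  -0.23286156  0.47080412]
blue_base [ 0.527 -0.215  0.127] 0.72
blue_stop [ 0.533 -0.217  0.126] 0.83
bar [ 0.572 -0.039  0.038] 0.95
bar [0.415 0.128 0.023] 0.8
bar [ 0.724 -0.103  0.03 ] 0.57
bar [ 0.429 -0.122  0.026] 0.55
side [0.49670362 0.67859849 0.53665269]
blue_base [ 0.522 -0.206  0.111] 0.77
blue_stop [ 0.531 -0.213  0.118] 0.9
bar [ 0.707 -0.088  0.024] 0.85
bar [0.412 0.148 0.027] 0.85
bar [ 0.558 -0.03   0.039] 0.82
bar [ 0.416 -0.1    0.028] 0.68
bar [0.424 0.014 0.028] 0.67
```

View pics/scene0.png

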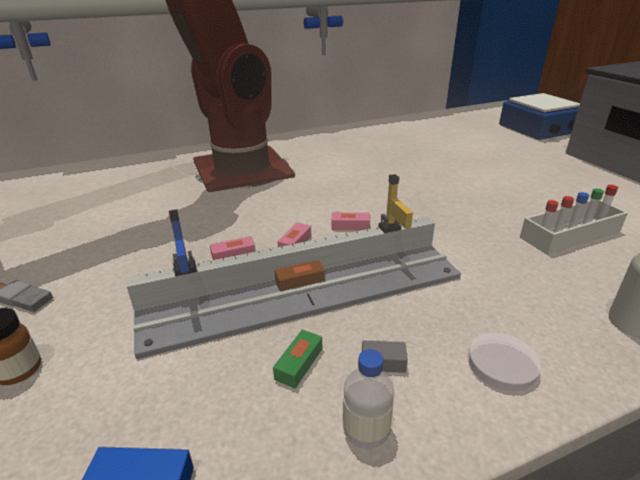

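View pics/side0.png

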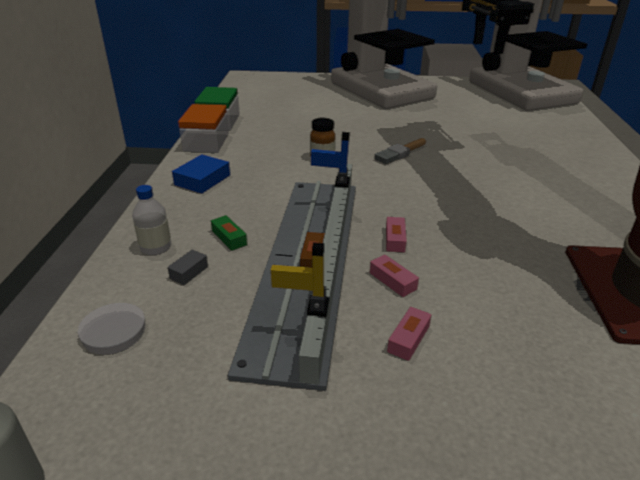

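The scene picture shows blue stop (180,240) up, yellow stop (397,205) up. Bar candidates: amber with a red top in the channel at (300,275); pinks at (232,247), (295,236), (350,220); green at (300,357); grey at (385,355). Only the one in the channel is amber and between the stops. I'll confirm it in a crop and fit the fence.

```bash
cat > b.py <<'E'
from h import *
im=cv2.imread('pics/scene0.png')
cv2.imwrite('pics/crop1.png',cv2.resize(im[165:350,125:470],None,fx=2.3,fy=2.3))
for n in ['scene','side']:
    P=np.load(n+'.npy');c=cv2.imread(f'pics/{n}0.png');X=P.reshape(-1,3);C=c.reshape(-1,3).astype(int)
    m=(abs(X[:,2]-.062)<.004)&(X[:,0]>.45)&(X[:,0]<.68)&(abs(X[:,1])<.35)
    F=X[m]; (cx,cy),(w,h),a=cv2.minAreaRect(F[:,:2].astype(np.float32))
    vx,vy,x0,y0=cv2.fitLine(F[:,:2].astype(np.float32),cv2.DIST_HUBER,0,.001,.001).ravel()
    if vy<0: vx,vy=-vx,-vy
    Y=np.array([vx,vy]);Xa=np.array([vy,-vx]);ctr=np.array([x0,y0])
    print(n,'fence yaw deg',np.degrees(np.arctan2(-vx,vy)),ctr,m.sum(),'z',np.median(F[:,2]))
    d=(F[:,:2]-ctr);print(' across pct',np.percentile(d@Xa,[2,50,98]),'along',np.percentile(d@Y,[1,99]))
    hsv=cv2.cvtColor(c,cv2.COLOR_BGR2HSV).reshape(-1,3).astype(int)
    near=(X[:,0]>.4)&(X[:,0]<.75)&(abs(X[:,1])<.35)
    S={'blue':near&(hsv[:,0]>105)&(hsv[:,0]<130)&(hsv[:,1]>150)&(X[:,2]>.05),
       'yellow':near&(hsv[:,0]>15)&(hsv[:,0]<30)&(hsv[:,1]>150)&(X[:,2]>.05),
       'amber':near&(hsv[:,0]<18)&(hsv[:,1]>130)&(X[:,2]>.015)&(abs((X[:,:2]-ctr)@Xa-.032)<.03),
       'black':near&(hsv[:,2]<45)&(X[:,2]>.066)}
    for k,s in S.items():
        A=X[s]
        if k=='black':
            for t in (0,1):
                B=A[(A[:,1]<-.1) if t==0 else (A[:,1]>.05)];L=B[B[:,2]<.093];print(' black',t,'along',np.percentile((L[:,:2]-ctr)@Y,[3,50,97]),'across',np.percentile((L[:,:2]-ctr)@Xa,[3,50,97]),len(L),'zmax',B[:,2].max(), 'tip',np.median(B[B[:,2]>.13],0))
        else: print(' ',k,len(A),'along',np.percentile((A[:,:2]-ctr)@Y,[2,50,98]),'across',np.percentile((A[:,:2]-ctr)@Xa,[2,50,98]),'z',np.percentile(A[:,2],[2,98]),np.median(A,0))
E
python3 b.py
```

```text
scene fence yaw deg -2.7558832 [ 0.52874434 -0.07898204] 2853 z 0.06253625092532988
 across pct [-0.01620904  0.00039074  0.00955099] along [-0.22233361  0.30666958]
  blue 108 along [-0.14305436 -0.13825962 -0.13365432] across [0.01133794 0.03572606 0.05443812] z [0.12680065 0.12988698] [ 0.55769492 -0.21870108  0.12828841]
  yellow 86 along [0.21892616 0.22301413 0.2278054 ] across [0.01474122 0.03972075 0.05926794] z [0.11776867 0.12716609] [0.57903422 0.14205596 0.12596979]
  amber 527 along [0.00294252 0.03933203 0.07767356] across [0.01523946 0.0318367  0.04460903] z [0.03623898 0.04032646] [ 0.56243967 -0.04090693  0.0387161 ]
 black 0 along [-0.15252448 -0.12967661 -0.12427451] across [0.00677618 0.0085241  0.00945653] 10 zmax 0.07202831310088764 tip [nan nan nan]
  return _methods._mean(a, axis=axis, dtype=dtype,
  ret = um.true_divide(
Traceback (most recent call last):
  File "b.py", line 23, in <module>
    B=A[(A[:,1]<-.1) if t==0 else (A[:,1]>.05)];L=B[B[:,2]<.093];print(' black',t,'along',np.percentile((L[:,:2]-ctr)@Y,[3,50,97]),'across',np.percentile((L[:,:2]-ctr)@Xa,[3,50,97]),len(L),'zmax',B[:,2].max(), 'tip',np.median(B[B[:,2]>.13],0))
                                                                                          ~~~~~~~~~~~~~^^^^^^^^^^^^^^^^^^^^^^^^^^^
IndexError: index -1 is out of bounds for axis 0 with size 0
```

View pics/crop1.png

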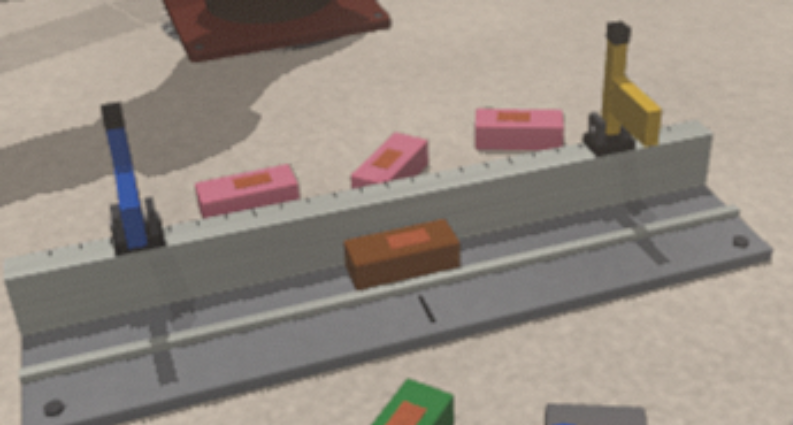

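The crop shows the amber bar with the red top lying in the channel between fence and lip, crop (402,252), i.e. image (300,275). This is the one meant. The blue stop is on its -y side. The base is at about (0.519, -0.217), the fence yaw is -2.8°, and the bar has about 132 mm to go.

```bash
python3 -m creep '[[1,4.74,-3.83,0,0,0,0],[1,4.74,-3.83,0,0,0,0],[1,4.74,-3.83,0,0,0,0],[1,4.74,-3.83,0,0,0,0],[1,4.74,-3.83,0,0,0,0],[1,4.74,-3.83,0,0,0,0],[1,4.74,-3.83,0,0,0,0],[1,4.74,-3.83,0,0,0,0],[1,0,0,0,0,0,0.177],[1,0,0,0,0,0,0.177],[1,0,0,0,0,0,0]]'
cat > f.py <<'E'
from h import *
B=np.array([.519,-.217,.062]);yaw=np.radians(-2.76)
A=np.array([[np.cos(yaw),np.sin(yaw),0],[-np.sin(yaw),np.cos(yaw),0],[0,0,1]]) # rows: base axes
def st():
    o=r.get_obs();p=A@(o['eef_pos']-B);M=A@q(o['ee_rot']).as_matrix()
    print('t',o['time_s'],'TCP in base mm',np.round(p*1e3,1),'toolx',np.round(M[:,0],3),'tooly',np.round(M[:,1],3),'z',np.round(M[:,2],3),'F',np.round(A@o['force'],1),'w',round(o['gripper_width'],3),'g',o['grasp_force'])
if __name__=='__main__': st()
E
cat > w.py <<'E'
from f import *
import sys
c,P,T,k=cam('wrist');cv2.imwrite('pics/%s.png'%sys.argv[1],c[:,:,::-1])
hsv=cv2.cvtColor(c,cv2.COLOR_RGB2HSV).astype(int);Q=((P-B)@A.T)*1e3
h,s,v=hsv[...,0],hsv[...,1],hsv[...,2]
near=(abs(Q[...,0])<130)&(abs(Q[...,1])<420)
for n,m in {'blue':(h>105)&(h<130)&(s>150),'amber':(h<18)&(s>130)&(Q[...,0]>8)&(Q[...,0]<60)&(Q[...,2]<0),'fencetop':(abs(Q[...,2])<4)&(abs(Q[...,0])<25),'dark':(v<50)&(Q[...,2]>5)}.items():
    m=m&near;print(n,m.sum(),*([np.round(np.percentile(Q[m],[3,50,97],axis=0),0).tolist()] if m.sum() else []))
st()
E
python3 w.py w1
```

```text
time_s: 1.88
eef_pos: [0.4649, -0.2139, 0.1933]
ee_rot: [0.0, 1.0, -0.024, 0.0]
force: [0.3, -0.2, -0.5]
gripper_width: 0.005
grasp_force: 0.0
blue 1765 [[-41.0, -14.0, 64.0], [24.0, 1.0, 66.0], [55.0, 79.0, 278.0]]
amber 4217 [[15.0, -224.0, -38.0], [32.0, 171.0, -23.0], [54.0, 216.0, -2.0]]
fencetop 11522 [[-14.0, -78.0, -1.0], [-2.0, 108.0, 1.0], [10.0, 261.0, 2.0]]
dark 82454 [[-44.0, -79.0, 105.0], [-28.0, 2.0, 267.0], [-10.0, 78.0, 280.0]]
t 1.925 TCP in base mm [-54.3   0.4 131.2] toolx [1.    0.003 0.   ] tooly [ 0.003 -1.     0.   ] z [ 0. -0. -1.] F [-0.2 -0.  -0.4] w 0.005 g 0.0
```

```bash
python3 -m creep '[[1,0,0,4.9,0,0,0],[1,2.5,0,0,0,0,0],[1,1.25,0,0,0,0,0],[1,1.1,0,0,0,0,0],[1,1.1,0,0.1,0,0,0],[1,1.05,0,0.4,0,0,0],[1,1.05,0,0.5,0,0,0],[1,0.8,0,0.75,0,0,0],[1,0.8,0,0.8,0,0,0],[1,0.4,0,0.7,0,0,0],[1,0.45,0,0.8,0,0,0]]'; python3 f.py
python3 -m creep '[[1,0.2,0,0.8,0,0,0],[1,0.2,0,0.5,0,0,0],[1,0,0,0.3,0,0,0],[1,0,0,0,0,0,0]]'; python3 f.py
```

```text
time_s: 3.3
eef_pos: [0.5698, -0.2192, 0.1031]
ee_rot: [-0.0, 1.0, -0.025, -0.0]
force: [0.5, -0.5, 0.1]
gripper_width: 0.006
grasp_force: 0.0
t 3.3 TCP in base mm [50.9  0.3 41.1] toolx [ 1.    -0.001 -0.   ] tooly [-0.001 -1.    -0.   ] z [-0.  0. -1.] F [ 0.5 -0.4  0.1] w 0.006 g 0.0
time_s: 3.8
eef_pos: [0.5761, -0.2194, 0.0891]
ee_rot: [0.0, 1.0, -0.024, 0.002]
force: [5.9, 0.2, 5.3]
gripper_width: 0.004
grasp_force: 3.0
t 3.8 TCP in base mm [57.1  0.3 27.1] toolx [ 1.    -0.001  0.005] tooly [-0.001 -1.     0.001] z [ 0.005 -0.001 -1.   ] F [5.9 0.4 5.3] w 0.004 g 3.0085149045180515
```

```bash
python3 -m creep '[[1,0,0,0.4,0,0,0],[1,0,0,0.3,0,0,0],[1,0,0,0,0,0,0]]'; python3 f.py
python3 -m creep '[[1,0,0,-3,0,0,0],[1,0,0,-6,0,0,0],[1,-3,0,-4,0,0,0],[1,0,0,0,0,0,0]]'; python3 w.py w2
```

```text
time_s: 4.18
eef_pos: [0.578, -0.2194, 0.0832]
ee_rot: [0.001, 1.0, -0.024, 0.004]
force: [9.6, -0.8, 7.7]
gripper_width: 0.008
grasp_force: 4.9
t 4.175 TCP in base mm [59.   0.4 21.2] toolx [ 1.    -0.     0.009] tooly [-0.    -1.     0.001] z [ 0.009 -0.001 -1.   ] F [ 9.6 -0.3  7.7] w 0.008 g 4.873015949119335
time_s: 4.68
eef_pos: [0.5439, -0.2188, 0.2145]
ee_rot: [0.001, 1.0, -0.025, 0.002]
force: [-0.4, -0.2, -0.2]
gripper_width: 0.005
grasp_force: 0.0
blue 1117 [[20.0, -15.0, 46.0], [44.0, 2.0, 55.0], [67.0, 78.0, 300.0]]
amber 3067 [[15.0, -216.0, -35.0], [32.0, 174.0, -23.0], [51.0, 216.0, -6.0]]
fencetop 9754 [[-14.0, -77.0, -1.0], [-1.0, 126.0, 1.0], [10.0, 294.0, 2.0]]
dark 83470 [[34.0, -227.0, 29.0], [50.0, 0.0, 288.0], [63.0, 77.0, 301.0]]
t 4.725 TCP in base mm [ 24.7  -0.2 150.1] toolx [ 1.    -0.002  0.002] tooly [-0.002 -1.     0.001] z [ 0.002 -0.001 -1.   ] F [-0.2  0.  -0.4] w 0.005 g 0.0
```

View pics/w2.png

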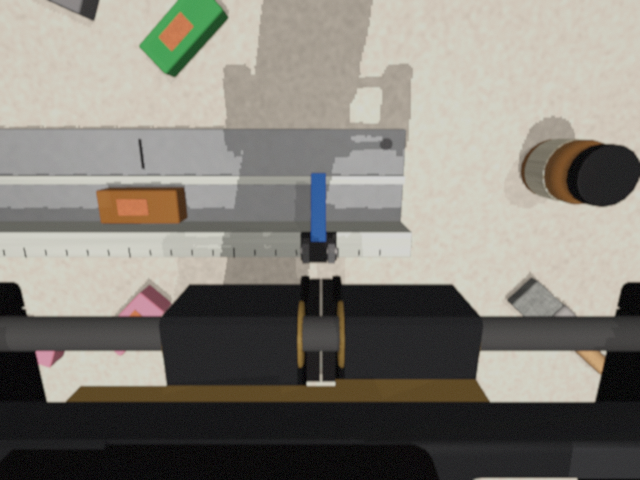

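```bash
cat > leaf.py <<'E'
from f import *
for n in ['wrist','side','scene']:
    c,P,T,k=cam(n);Q=((P-B)@A.T)*1e3
    hsv=cv2.cvtColor(c,cv2.COLOR_RGB2HSV).astype(int);h,s,v=hsv[...,0],hsv[...,1],hsv[...,2]
    m=(abs(Q[...,1])<12)&(Q[...,2]<108)&(Q[...,2]>5)&(Q[...,0]>-30)&(Q[...,0]<100)&((v<60)|((h>105)&(h<130)&(s>120)))
    L=Q[m];print(n,len(L))
    for a in range(-30,100,10):
        g=L[(L[:,0]>=a)&(L[:,0]<a+10)]
        if len(g)>3: print(a,len(g),np.round(np.percentile(g[:,2],[10,90]),1),np.round(np.percentile(g[:,1],[5,95]),1))
E
python3 leaf.py
```

```text
wrist 1461
-10 12 [28.1 29.9] [9.4 9.9]
0 92 [ 7.8 27. ] [-11.2  11.6]
10 177 [  8.8 102.7] [-8.5  9. ]
20 450 [ 57.7 100.9] [-4.3  6. ]
30 189 [54.3 57.2] [-4.1  6. ]
40 181 [51.2 54. ] [-4.1  6. ]
50 184 [48.4 51.3] [-4.1  6. ]
60 176 [45.6 48.2] [-4.2  6. ]
side 776
-20 29 [ 7.2 23.5] [-9.6  9.6]
-10 43 [26.9 44.5] [-7.5 11.2]
0 128 [30.4 75.2] [4.2 9.9]
10 188 [39.7 97.4] [ 3.4 10.1]
20 114 [34.2 97.6] [ 1.3 10.1]
30 79 [30.1 54. ] [0.8 9.6]
40 88 [27.5 50.6] [ 2.8 10.4]
50 82 [23.7 48.6] [1.  9.7]
60 25 [33.8 46.5] [0.6 9.6]
scene 320
-10 4 [ 8.7 23.5] [ 7.6 10.8]
0 14 [ 7.6 24.9] [-10.8  11.6]
10 20 [  5.8 100.7] [-11.2  10.9]
20 61 [57.2 98.8] [-4.2  4.3]
30 37 [53.9 57.2] [-4.   4.6]
40 43 [50.8 54.3] [-4.3  5.3]
50 44 [48.4 51.6] [-4.4  5.2]
60 91 [21.6 48.2] [-4.6  4.8]
70 6 [44.2 46.9] [-2.  2.]
```

The wrist view shows the blue toe still sticking out (318,175–240), so the leaf is up at about 73°. The push has slipped past the arm, so I'll look from the side.

```bash
cat > pic.py <<'E'
from f import *
import sys
n,o,u,v,w,h=sys.argv[1],sys.argv[2],*map(int,sys.argv[3:7])
c=cam(n)[0][v:v+h,u:u+w,::-1];f=min(800/w,600/h);cv2.imwrite(f'pics/{o}.png',cv2.resize(c,None,fx=f,fy=f,interpolation=cv2.INTER_CUBIC))
E
python3 pic.py side s3 220 40 240 180
```

```text
(no output)
```

View pics/s3.png

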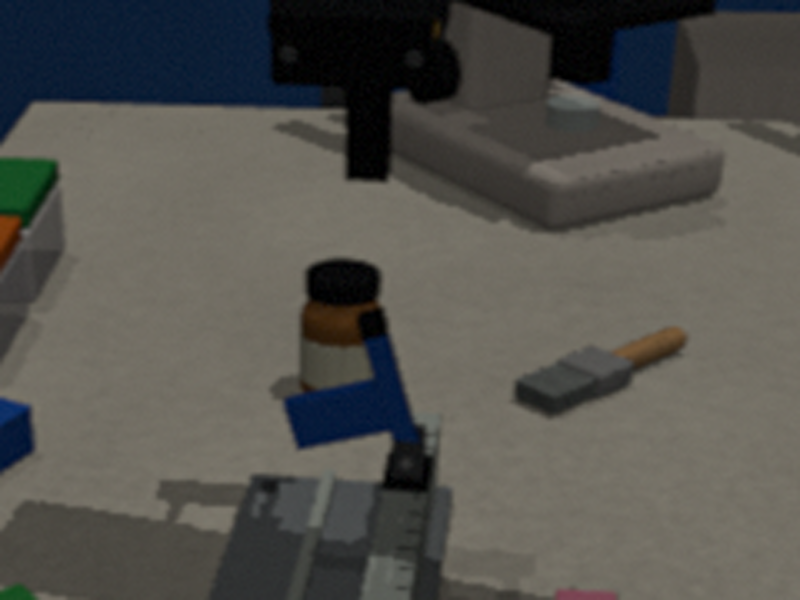

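The side view shows the leaf leaning about 17° forward (blue arm at crop (385,365)) and the closed fingers clear above it (365,140). Pushing was unreliable, so I'll pinch the tip across its 12 mm as described.

```bash
python3 -m creep '[[0.5,0,0,0,0,0,0],[0.5,-0.35,-0.1,4,0,0,0],[0.5,0,0,4.2,0,0,0],[1,0,0,0,0,0,0],[1,0,0,0,0,0,0],[1,0,0,0,0,0,0]]'; python3 f.py; python3 leaf.py | sed -n '/side/,/scene/p'
```

```text
time_s: 5.68
eef_pos: [0.5416, -0.2169, 0.1306]
ee_rot: [0.0, 1.0, -0.025, 0.001]
force: [0.0, 0.6, 0.8]
gripper_width: 0.119
grasp_force: 30.0
t 5.675 TCP in base mm [22.5  1.1 68.6] toolx [ 1.    -0.001  0.003] tooly [-0.001 -1.     0.001] z [ 0.003 -0.001 -1.   ] F [-0.   0.6  0.8] w 0.119 g 30.014075338840485
side 731
-20 31 [ 7.8 24.6] [-9.1 10.3]
-10 39 [26.2 45.2] [-5.2 10.2]
0 123 [31.5 75.2] [ 5.4 10.7]
10 165 [38.9 90.7] [ 4.5 10.5]
20 100 [32.7 89.1] [ 3.5 10.2]
30 79 [30.1 54.2] [1.6 9.4]
40 86 [27.1 51.1] [4.2 9.9]
50 84 [24.2 48.8] [ 0.7 10.1]
60 24 [33.2 45.9] [-0.5  8.9]
scene 396
```

```bash
python3 -m creep '[[1,0.7,0,0.3,0,0,0],[1,0.7,0,0.3,0,0,0],[1,0.62,0,0.45,0,0,0],[1,0.61,0,0.45,0,0,0],[1,0,0,0,0,0,0]]'; python3 f.py; python3 leaf.py | sed -n '/side/,/scene/p'
```

```text
time_s: 6.45
eef_pos: [0.5709, -0.2184, 0.1169]
ee_rot: [0.001, 1.0, -0.024, 0.004]
force: [7.7, -0.9, 10.9]
gripper_width: 0.109
grasp_force: 30.0
t 6.45 TCP in base mm [51.9  1.1 54.9] toolx [ 1.    -0.     0.009] tooly [-0.    -1.     0.002] z [ 0.009 -0.002 -1.   ] F [ 7.7 -0.6 10.9] w 0.109 g 30.01275211572647
side 741
-20 32 [ 7.4 25.5] [-9.8 10.1]
-10 27 [24.7 32.1] [-7.5  9.4]
0 54 [12.8 42. ] [-0.  10.6]
10 81 [30.3 55.3] [4.1 9.9]
20 127 [23.7 64.9] [2.9 9.8]
30 184 [18.8 83.7] [-6.2 10.4]
40 131 [11.1 78.7] [ 3.6 10.6]
50 71 [ 7.9 30.1] [ 4.6 10. ]
60 34 [10.2 23.3] [1.3 9.8]
scene 537
```

```bash
python3 -m creep '[[1,0.7,0,0.4,0,0,0],[1,0.6,0,0.6,0,0,0],[1,0.4,0,0.7,0,0,0],[1,0.4,0,0.7,0,0,0],[1,0,0,0,0,0,0]]'; python3 f.py; python3 leaf.py | sed -n '/side/,/scene/p'
```

```text
time_s: 7.22
eef_pos: [0.5928, -0.2195, 0.0929]
ee_rot: [0.001, 1.0, -0.024, 0.005]
force: [10.7, -1.6, 6.6]
gripper_width: 0.104
grasp_force: 30.0
t 7.225 TCP in base mm [73.8  1.  30.9] toolx [ 1.    -0.     0.011] tooly [-0.    -1.     0.002] z [ 0.011 -0.002 -1.   ] F [10.8 -1.1  6.6] w 0.104 g 30.01196265220642
side 556
-20 28 [ 7.1 25.7] [-11.3   7.8]
-10 27 [24.2 28.5] [-10.4  10.7]
0 43 [10.4 32. ] [-5.5  9.9]
10 51 [21.1 36.6] [ 3.3 10.3]
20 95 [10.4 41.6] [ 3.4 10.8]
30 115 [ 9.4 46.3] [ 1.2 10.4]
40 96 [ 9.7 52.2] [2.9 9.8]
50 54 [45.2 59.9] [-1.2 10.1]
60 39 [50.6 80.4] [-8.8 10.3]
70 8 [52.5 58.5] [ 3.4 11.1]
scene 563
```

```bash
python3 pic.py side s4 260 80 160 120; cat > lf.py <<'E'
from f import *
from scipy.optimize import least_squares
c,P,T,k=cam('side');Q=((P-B)@A.T)*1e3
hsv=cv2.cvtColor(c,cv2.COLOR_RGB2HSV).astype(int);h,s,v=hsv[...,0],hsv[...,1],hsv[...,2]
m=(abs(Q[...,1])<14)&(Q[...,0]>-30)&(Q[...,0]<100)&(h>105)&(h<130)&(s>120)&(Q[...,2]<110)&(Q[...,2]>-60)
L=Q[m]; F=L[:,[0,2]]
print(len(F),'y',np.percentile(L[:,1],[5,50,95]))
# fit: blue = arm L 10..63(|n|<7) + toe L16..46, n down to -58 ; search angle by area coverage
best=[]
for th in np.radians(np.arange(-5,105,1)):
    u=np.array([np.cos(th),np.sin(th)]);n=np.array([-u[1],u[0]])
    d=F-[0,18];a=d@u;b=d@n
    ins=((a>0)&(a<86)&(abs(b)<8.5))|((a>14)&(a<48)&(b<0)&(b>-65))
    best.append((ins.mean(),round(np.degrees(th))))
best.sort(reverse=True);print(best[:6])
th=np.radians(best[0][1]);u=np.array([np.cos(th),np.sin(th)]);n=np.array([-u[1],u[0]]);d=F-[0,18]
print('along',np.percentile(d@u,[1,99]),'norm',np.percentile(d@n,[1,99]))
E
python3 lf.py
```

```text
650 y [ 2.81653412  7.57887285 10.46697284]
[(np.float64(0.9415384615384615), 30), (np.float64(0.9338461538461539), 31), (np.float64(0.9307692307692308), 32), (np.float64(0.9230769230769231), 33), (np.float64(0.9138461538461539), 34), (np.float64(0.9015384615384615), 35)]
along [-0.84084099 71.74619486] norm [-58.5463539    9.82712155]
```

View pics/s4.png

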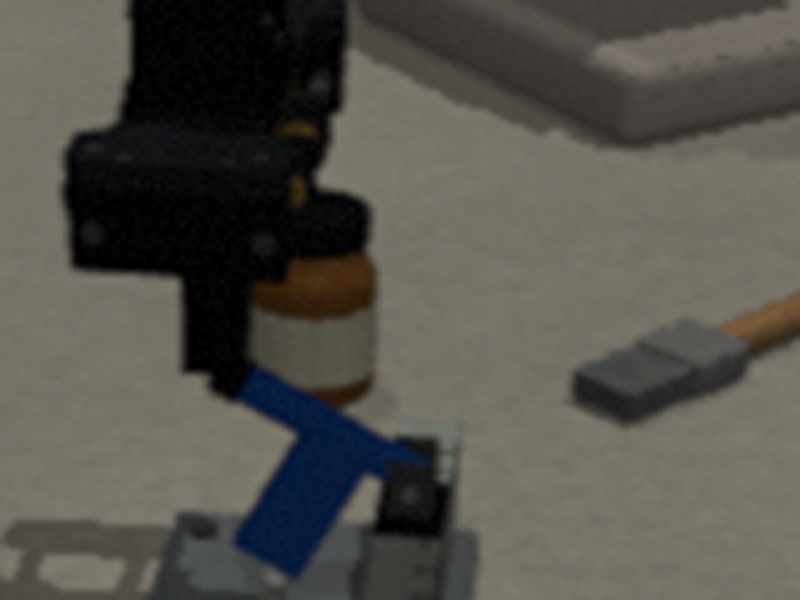

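The crop shows the leaf at about 30° with the finger ends (210,370) only at its very tip. The real finger end seems about 20 mm short of the reported TCP, so I'll measure it.

```bash
cat > fe.py <<'E'
from f import *
o=r.get_obs();p=A@(o['eef_pos']-B)*1e3
for n in ['side','scene']:
    c,P,T,k=cam(n);Q=((P-B)@A.T)*1e3-p
    v=c.max(-1);m=(v<60)&(abs(Q[...,0])<14)&(abs(Q[...,1])<35)&(abs(Q[...,2])<75)
    L=Q[m]
    for a in range(-24,75,6):
        g=L[(L[:,2]>=a)&(L[:,2]<a+6)]
        if len(g): print(n,a,len(g),'x',np.round(np.percentile(g[:,0],[5,95])),'y',np.round(np.percentile(g[:,1],[5,95])))
E
python3 fe.py
```

```text
side 12 3 x [-12.  -9.] y [5. 5.]
side 18 16 x [-12.  -0.] y [2. 8.]
side 24 14 x [-13.  -2.] y [ 1. 13.]
side 30 36 x [-13.   7.] y [-0. 16.]
side 36 38 x [-13.   7.] y [-6. 16.]
side 42 39 x [-13.   7.] y [ 8. 17.]
side 48 39 x [-13.   7.] y [-9. 16.]
side 54 31 x [-13.   7.] y [ 1. 18.]
side 60 37 x [-13.   8.] y [13. 19.]
side 66 26 x [-12.   6.] y [16. 21.]
scene 18 16 x [1. 3.] y [-6.  5.]
scene 24 33 x [-3.  3.] y [-5.  3.]
scene 30 79 x [-4. 12.] y [-12.  11.]
scene 36 46 x [ 8. 12.] y [-12.  12.]
scene 42 48 x [ 8. 12.] y [-13.  11.]
scene 48 43 x [ 9. 12.] y [-13.  11.]
scene 54 54 x [ 8. 12.] y [-14.  12.]
scene 60 54 x [ 8. 12.] y [-15.  13.]
scene 66 68 x [ 9. 12.] y [-16.  14.]
scene 72 31 x [ 8. 11.] y [-17.  15.]
```

```bash
sed -e 's/abs(Q\[...,0\])<14/abs(Q[...,0])<60/; s/<35)/<110)/; s/abs(Q\[...,2\])<75/abs(Q[...,2]-60)<60/; s/range(-24,75,6)/range(0,120,5)/' fe.py > fe2.py; python3 fe2.py; python3 - <<'E'
from f import *
c=r.read_camera('wrist');print(np.round(c['hand_eye'],4),c['fx'])
E
```

```text
side 0 19 x [-55. -34.] y [4. 8.]
side 5 18 x [-54. -31.] y [1. 7.]
side 10 29 x [-49. -19.] y [-2.  9.]
side 15 36 x [-38.  -4.] y [-2.  9.]
side 20 33 x [-27.  -1.] y [-1.  9.]
side 25 26 x [-20.   3.] y [-2. 13.]
side 30 39 x [-14.   6.] y [-8. 15.]
side 35 39 x [-13.   7.] y [-8. 16.]
side 40 42 x [-12.   7.] y [-8. 17.]
side 45 39 x [-13.   6.] y [-8. 16.]
side 50 33 x [-14.   7.] y [-7. 17.]
side 55 37 x [-13.   6.] y [11. 18.]
side 60 37 x [-13.   8.] y [13. 19.]
side 65 31 x [-13.   7.] y [14. 21.]
side 70 1 x [-11. -11.] y [20. 20.]
side 95 29 x [-35.  24.] y [85. 88.]
side 100 143 x [-38.  30.] y [38. 90.]
side 105 178 x [-40.  29.] y [-20.  90.]
side 110 194 x [-40.  29.] y [-77.  90.]
side 115 200 x [-40.  28.] y [-79.  90.]
scene 15 1 x [-37. -37.] y [3. 3.]
scene 20 25 x [-0.  4.] y [-5.  5.]
scene 25 42 x [-2. 10.] y [-5.  8.]
scene 30 80 x [-4. 12.] y [-11.  12.]
scene 35 47 x [ 8. 12.] y [-12.  12.]
scene 40 48 x [ 9. 12.] y [-12.  11.]
scene 45 45 x [ 8. 12.] y [-13.  11.]
scene 50 45 x [ 8. 12.] y [-14.  11.]
scene 55 53 x [ 8. 12.] y [-14.  12.]
scene 60 58 x [ 8. 12.] y [-15.  13.]
scene 65 63 x [ 9. 12.] y [-16.  13.]
scene 70 71 x [ 8. 13.] y [-17.  14.]
scene 75 111 x [-5. 12.] y [-17.  16.]
scene 80 65 x [ 5. 12.] y [-19.  17.]
scene 85 63 x [ 9. 12.] y [-20.  18.]
scene 90 4 x [10. 12.] y [-20.  11.]
scene 100 50 x [-11.  37.] y [-82.  83.]
scene 105 227 x [-0. 38.] y [-79.  80.]
scene 110 250 x [10. 38.] y [-79.  81.]
scene 115 207 x [20. 38.] y [-79.  82.]
[[ 1.600e-03 -9.628e-01 -2.701e-01  7.390e-02]
 [ 1.000e+00  1.600e-03  3.000e-04  2.000e-04]
 [ 2.000e-04 -2.701e-01  9.628e-01 -1.923e-01]
 [ 0.000e+00  0.000e+00  0.000e+00  1.000e+00]] 375.61473480559494
```

The whole gripper really sits about 27 mm higher than reported: finger ends at TCP+27 and body at TCP+97, which fits the given 70 mm. That explains the slip. I'll re-pinch 27 mm deeper and further in.

```bash
python3 -m creep '[[0.5,0,0,0,0,0,0],[0.5,0,0,0,0,0,0],[0.5,-1,0,2.2,0,0,0],[0.5,0,0,0,0,0,0]]'; python3 f.py;  python3 lf.py
```

```text
time_s: 8.22
eef_pos: [0.5753, -0.2183, 0.0658]
ee_rot: [-0.001, 1.0, -0.025, -0.002]
force: [-0.9, 0.1, -0.0]
gripper_width: 0.456
grasp_force: 0.0
t 8.225 TCP in base mm [56.3  1.4  3.8] toolx [ 1.    -0.002 -0.004] tooly [-0.002 -1.    -0.001] z [-0.004  0.001 -1.   ] F [-0.9  0.  -0. ] w 0.456 g 0.0
582 y [ 2.62691247  7.55435982 10.38972066]
[(np.float64(0.9415807560137457), 30), (np.float64(0.9347079037800687), 31), (np.float64(0.9329896907216495), 32), (np.float64(0.9261168384879725), 29), (np.float64(0.9175257731958762), 33), (np.float64(0.9123711340206185), 34)]
along [-0.23601886 55.54243088] norm [-58.48261345   9.9031906 ]
```

```bash
python3 -m creep '[[1,0,0,0,0,0,0],[1,0,0,0,0,0,0],[1,0,0,0,0,0,0],[1,0.4,0,0.7,0,0,0],[1,0.25,0,0.8,0,0,0],[1,0.15,0,0.8,0,0,0],[1,0.07,0,0.9,0,0,0],[1,0,0,0,0,0,0]]'; python3 f.py;  python3 lf.py
```

```text
time_s: 9.28
eef_pos: [0.588, -0.2193, 0.0353]
ee_rot: [0.0, 1.0, -0.025, 0.001]
force: [6.6, -2.2, 1.8]
gripper_width: 0.129
grasp_force: 30.0
t 9.275 TCP in base mm [ 69.    1.  -26.7] toolx [ 1.    -0.001  0.003] tooly [-0.001 -1.     0.   ] z [ 0.003 -0.    -1.   ] F [ 6.7 -1.9  1.8] w 0.129 g 30.00020256265998
570 y [ 3.40484151  7.51246404 10.40824233]
[(np.float64(0.9333333333333333), 5), (np.float64(0.9298245614035088), 6), (np.float64(0.9280701754385965), 7), (np.float64(0.9175438596491228), 8), (np.float64(0.9105263157894737), 4), (np.float64(0.9052631578947369), 9)]
along [-3.27909237 56.00898938] norm [-59.02626586  10.27831988]
```

```bash
python3 -m creep '[[1,0.15,0,0.3,0,0,0],[1,0,0,0.3,0,0,0],[1,0,0,0,0,0,0]]'; python3 f.py; python3 -m creep '[[1,0,0,0.4,0,0,0],[1,0,0,0.3,0,0,0],[1,0,0,0,0,0,0]]'; python3 f.py;  python3 lf.py
```

```text
time_s: 9.7
eef_pos: [0.5879, -0.2193, 0.0292]
ee_rot: [0.0, 1.0, -0.025, 0.0]
force: [4.9, -1.8, 1.5]
gripper_width: 0.132
grasp_force: 30.0
t 9.7 TCP in base mm [ 69.    1.  -32.8] toolx [ 1.    -0.001  0.   ] tooly [-0.001 -1.     0.   ] z [ 0. -0. -1.] F [ 5.  -1.5  1.5] w 0.132 g 30.000096168369055
time_s: 10.07
eef_pos: [0.5884, -0.2194, 0.0259]
ee_rot: [0.001, 1.0, -0.025, 0.001]
force: [-9.2, 1.2, 32.7]
gripper_width: 0.127
grasp_force: 30.0
t 10.075 TCP in base mm [ 69.4   0.9 -36.1] toolx [ 1.    -0.001  0.002] tooly [-0.001 -1.     0.001] z [ 0.002 -0.001 -1.   ] F [-9.3  0.7 32.7] w 0.127 g 30.004654359072447
556 y [ 3.15424509  7.61405906 10.2885796 ]
[(np.float64(0.935251798561151), 0), (np.float64(0.9316546762589928), -1), (np.float64(0.9262589928057554), -2), (np.float64(0.9262589928057554), -3), (np.float64(0.920863309352518), 1), (np.float64(0.9118705035971223), -4)]
along [-4.31752761 55.53772903] norm [-60.83608929  10.21776892]
```

```bash
python3 -m creep '[[1,0,0,-0.6,0,0,0],[0.5,0,0,0,0,0,0],[0.5,0,0,0,0,0,0],[0.5,0,0,-5.3,0,0,0],[1,0,0,-5.3,0,0,0],[1,-0.9,-5.98,0,0,0,0],[1,-0.9,-5.98,0,0,0,0],[1,-0.9,-5.98,0,0,0,0],[1,-0.9,-5.98,0,0,0,0],[1,0,0,0,0,0,0]]'; python3 lf.py; python3 -m creep '[[1,0,0,0,0,0,0.175],[1,0,0,0,0,0,0.175],[1,0,0,0,0,0,0.175],[1,0,0,0,0,0,0.175],[1,0,0,0,0,0,0.175],[1,0,0,0,0,0,0.175],[1,0,0,0,0,0,0.175],[1,0,0,0,0,0,0.175],[1,0,0,0,0,0,0.171],[1,0,0,0,0,0,0]]'; python3 f.py; cat > bar.py <<'E'
from f import *
for n in ['side','scene','wrist']:
    c,P,T,k=cam(n);Q=((P-B)@A.T)*1e3
    hsv=cv2.cvtColor(c,cv2.COLOR_RGB2HSV).astype(int);h,s,v=hsv[...,0],hsv[...,1],hsv[...,2]
    m=(h<18)&(s>120)&(v>40)&(abs(Q[...,0]-32)<25)&(abs(Q[...,2]+24)<5)&(Q[...,1]>-20)&(Q[...,1]<250)
    L=Q[m];print(n,len(L),*(np.round(np.percentile(L,[2,50,98],axis=0)).tolist() if len(L) else []))
E
python3 bar.py
```

```text
time_s: 11.38
eef_pos: [0.562, 0.0282, 0.1342]
ee_rot: [-0.001, 1.0, -0.02, -0.001]
force: [0.7, -1.4, -0.8]
gripper_width: 0.011
grasp_force: 0.0
388 y [ 2.2314151   7.72333186 10.80578412]
[(np.float64(0.9407216494845361), 0), (np.float64(0.9304123711340206), 1), (np.float64(0.9304123711340206), -1), (np.float64(0.9226804123711341), 2), (np.float64(0.9226804123711341), -2), (np.float64(0.9123711340206185), -3)]
along [-6.42405986 41.83723815] norm [-58.81786868   9.96347959]
time_s: 12.68
eef_pos: [0.5508, 0.0155, 0.101]
ee_rot: [0.02, 0.836, -0.547, -0.033]
force: [0.3, 0.9, 0.0]
gripper_width: 0.006
grasp_force: 0.0
t 12.675 TCP in base mm [ 20.6 233.7  39. ] toolx [ 0.444 -0.896 -0.033] tooly [-0.893 -0.445  0.069] z [-0.077 -0.001 -0.997] F [0.3 0.9 0. ] w 0.006 g 0.0
side 364 [15.0, 145.0, -27.0] [34.0, 177.0, -24.0] [44.0, 222.0, -22.0]
scene 604 [17.0, 141.0, -28.0] [36.0, 178.0, -23.0] [49.0, 216.0, -22.0]
wrist 6068 [14.0, 143.0, -25.0] [31.0, 178.0, -23.0] [47.0, 218.0, -22.0]
```

```bash
python3 -c "
from f import *
print(np.round(r.get_obs()['joints'],2))"
```

```text
[-0.69  0.31  0.7   1.78 -0.22  1.21 -2.64]
```

```bash
python3 -m creep '[[1,0,0,0,0,0,-0.18],[1,0,0,0,0,0,-0.18],[1,0,0,0,0,0,-0.18],[1,0,0,0,0,0,-0.18],[1,0,0,0,0,0,-0.18],[1,0,0,0,0,0,-0.18],[1,0,0,0,0,0,-0.18],[1,0,0,0,0,0,-0.18],[1,0,0,0,0,0,-0.18],[1,0,0,0,0,0,-0.18],[1,0,0,0,0,0,-0.18],[1,0,0,0,0,0,-0.18]]'; python3 f.py
```

```text
time_s: 14.32
eef_pos: [0.5515, 0.0157, 0.1023]
ee_rot: [-0.021, 0.875, 0.483, -0.031]
force: [-1.3, -0.0, 0.3]
gripper_width: 0.005
grasp_force: 0.0
t 14.325 TCP in base mm [ 21.2 234.   40.3] toolx [ 0.491  0.871 -0.033] tooly [ 0.868 -0.492 -0.067] z [-0.075  0.004 -0.997] F [-1.3 -0.1  0.3] w 0.005 g 0.0
```

```bash
python3 -m creep '[[1,0,0,0,0,0,-0.171],[1,0,0,0,0,0,-0.171],[1,0,0,0,0,0,-0.171],[1,1.1,1.2,0,-0.075,0,0],[1,0,0,0,0,0,0]]'; python3 f.py
```

```text
time_s: 14.95
eef_pos: [0.5636, 0.027, 0.1016]
ee_rot: [-0.001, 0.726, 0.688, 0.001]
force: [-1.0, -0.1, 0.6]
gripper_width: 0.004
grasp_force: 0.0
t 14.95 TCP in base mm [ 32.8 245.8  39.6] toolx [0.006 1.    0.004] tooly [ 1.    -0.006  0.   ] z [ 0.     0.004 -1.   ] F [-1.  -0.2  0.6] w 0.004 g 0.0
```

```bash
python3 -m creep '[[1,0,0,5.2,0,0,0],[1,0,0,5.2,0,0,0],[1,0,0,0,0,0,0]]'; python3 fe.py | grep side; python3 -m creep '[[1,-1.4,0,0,0,0,0],[1,-1.4,0,0,0,0,0],[1,-1.4,0,0,0,0,0],[1,-1.4,0,0,0,0,0],[1,-1.4,0,0,0,0,0],[1,-1.4,0,0,0,0,0],[1,-1.4,0,0,0,0,0],[1,-1.4,0,0,0,0,0],[1,0,0,0,0,0,0]]';python3 f.py; python3 bar.py
```

```text
time_s: 15.32
eef_pos: [0.5603, 0.0259, -0.0061]
ee_rot: [-0.004, 0.727, 0.687, -0.003]
force: [-0.3, -0.3, 0.8]
gripper_width: 0.004
grasp_force: 0.0
side 12 23 x [-10.  12.] y [24. 34.]
side 18 39 x [-10.  12.] y [27. 34.]
side 48 10 x [-9.  5.] y [ 5. 12.]
side 54 36 x [-8.  8.] y [ 3. 13.]
side 60 41 x [-9. 11.] y [ 8. 13.]
side 66 43 x [-9. 11.] y [ 9. 13.]
side 72 22 x [-9. 11.] y [ 9. 12.]
time_s: 16.55
eef_pos: [0.5571, -0.0869, -0.0036]
ee_rot: [-0.001, 0.727, 0.686, -0.0]
force: [-0.1, 0.5, -0.1]
gripper_width: 0.005
grasp_force: 0.0
t 16.55 TCP in base mm [ 31.8 131.8 -65.6] toolx [0.009 1.    0.001] tooly [ 1.    -0.009 -0.001] z [-0.001  0.001 -1.   ] F [-0.1  0.5 -0.1] w 0.005 g 0.0
side 82 [13.0, 65.0, -28.0] [18.0, 99.0, -24.0] [29.0, 121.0, -22.0]
scene 639 [14.0, 40.0, -29.0] [34.0, 74.0, -23.0] [46.0, 110.0, -22.0]
wrist 168 [26.0, 95.0, -24.0] [32.0, 97.0, -23.0] [38.0, 111.0, -22.0]
```

```bash
python3 -m creep '[[1,-0.8,0,0,0,0,0],[1,-0.8,0,0,0,0,0],[1,-0.6,0,0,0,0,0],[1,-0.4,0,0,0,0,0],[1,0,0,0,0,0,0]]';python3 f.py; python3 bar.py; python3 -m creep '[[1,-0.2,0,0,0,0,0],[1,-0.2,0,0,0,0,0],[1,0,0,0,0,0,0]]';python3 f.py
```

```text
time_s: 17.32
eef_pos: [0.556, -0.1114, -0.0035]
ee_rot: [-0.001, 0.727, 0.687, 0.0]
force: [-0.9, -0.4, 1.0]
gripper_width: 0.008
grasp_force: 0.0
t 17.325 TCP in base mm [ 31.9 107.3 -65.5] toolx [0.008 1.    0.002] tooly [ 1.    -0.008 -0.001] z [-0.001  0.002 -1.   ] F [-0.9 -0.5  1. ] w 0.008 g 0.0
side 81 [13.0, 39.0, -26.0] [18.0, 72.0, -24.0] [22.0, 98.0, -21.0]
scene 601 [15.0, 17.0, -28.0] [34.0, 48.0, -23.0] [46.0, 87.0, -22.0]
wrist 174 [26.0, 69.0, -27.0] [32.0, 71.0, -23.0] [38.0, 103.0, -22.0]
time_s: 17.85
eef_pos: [0.5558, -0.115, -0.0035]
ee_rot: [-0.001, 0.726, 0.687, 0.0]
force: [-0.1, 0.2, -0.3]
gripper_width: 0.006
grasp_force: 0.0
t 17.85 TCP in base mm [ 31.9 103.7 -65.5] toolx [0.007 1.    0.002] tooly [ 1.    -0.007 -0.001] z [-0.001  0.002 -1.   ] F [-0.1  0.2 -0.3] w 0.006 g 7.997634455733649e-11
```

Expected contact is at about TCP y=97, so I'll step on in small increments and watch the force.

```bash
for i in 1 2 3; do :; done; python3 -m creep '[[1,-0.2,0,0,0,0,0],[1,-0.15,0,0,0,0,0],[1,0,0,0,0,0,0]]';python3 f.py; python3 -m creep '[[1,-0.15,0,0,0,0,0],[1,-0.1,0,0,0,0,0],[1,0,0,0,0,0,0]]';python3 f.py;  python3 -m creep '[[1,-0.15,0,0,0,0,0],[1,0,0,0,0,0,0]]';python3 f.py; python3 bar.py
```

```text
time_s: 18.23
eef_pos: [0.5556, -0.1186, -0.0035]
ee_rot: [-0.001, 0.726, 0.687, 0.0]
force: [-0.7, 0.3, 0.1]
gripper_width: 0.008
grasp_force: 0.0
t 18.225 TCP in base mm [ 31.8 100.1 -65.5] toolx [0.007 1.    0.002] tooly [ 1.    -0.007 -0.001] z [-0.001  0.002 -1.   ] F [-0.8  0.3  0.1] w 0.008 g 0.008795358007773757
time_s: 18.6
eef_pos: [0.5555, -0.1205, -0.0035]
ee_rot: [-0.001, 0.726, 0.687, 0.0]
force: [0.3, 2.7, 1.3]
gripper_width: 0.002
grasp_force: 1.3
t 18.6 TCP in base mm [ 31.8  98.2 -65.5] toolx [0.007 1.    0.002] tooly [ 1.    -0.007 -0.001] z [-0.001  0.002 -1.   ] F [0.1 2.7 1.3] w 0.002 g 1.3067105412483215
time_s: 18.85
eef_pos: [0.5556, -0.1205, -0.0035]
ee_rot: [-0.002, 0.726, 0.688, 0.001]
force: [-0.9, 7.6, 2.0]
gripper_width: 0.001
grasp_force: 3.4
t 18.85 TCP in base mm [ 31.9  98.1 -65.5] toolx [0.006 1.    0.004] tooly [ 1.    -0.006 -0.001] z [-0.001  0.004 -1.   ] F [-1.3  7.6  2. ] w 0.001 g 3.428872525691986
side 85 [14.0, 28.0, -27.0] [17.0, 62.0, -24.0] [22.0, 89.0, -22.0]
scene 598 [14.0, 8.0, -29.0] [35.0, 38.0, -23.0] [46.0, 79.0, -21.0]
wrist 174 [26.0, 59.0, -26.0] [32.0, 61.0, -23.0] [38.0, 86.0, -22.0]
```

The position is fixed while the force climbs to 7.6 N, so the bar is against the stop (98 - 10 ≈ 86 + finger). I'll back off, rise and turn back for the pinch.

```bash
python3 -m creep '[[1,0.5,0,0,0,0,0],[1,1.2,0,0,0,0,0],[1,0,0,-5.3,0,0,0],[0.5,0,0,-5.7,0,0,0],[0.5,0,0,0,0,0,0.18],[0.5,0,0,0,0,0,0.18],[0.5,0,0,0,0,0,0.18],[0.5,0,0,0,0,0,0.18],[0.5,0,0,0,0,0,0.18],[0.5,0,0,0,0,0,0.18],[0.5,0,0,0,0,0,0.18],[0.5,0,0,0,0,0,0.18]]'; python3 -m creep '[[0.5,0,0,0,0,0,0.125],[0.5,0,0,0,0,0,0]]'; python3 f.py; python3 bar.py; python3 lf.py
```

```text
time_s: 20.5
eef_pos: [0.5564, -0.1052, 0.1064]
ee_rot: [-0.001, 0.999, 0.035, -0.0]
force: [0.5, 0.2, 0.0]
gripper_width: 0.498
grasp_force: 0.0
time_s: 20.75
eef_pos: [0.5564, -0.1051, 0.1064]
ee_rot: [-0.001, 1.0, -0.024, -0.001]
force: [-0.1, 0.1, 0.5]
gripper_width: 0.501
grasp_force: 0.0
t 20.75 TCP in base mm [ 32.  113.5  44.4] toolx [ 1.    -0.    -0.001] tooly [-0.    -1.    -0.002] z [-0.001  0.002 -1.   ] F [-0.1  0.1  0.5] w 0.501 g 0.0
side 342 [14.0, 13.0, -28.0] [28.0, 57.0, -24.0] [41.0, 89.0, -22.0]
scene 715 [14.0, 8.0, -28.0] [34.0, 45.0, -23.0] [46.0, 83.0, -22.0]
wrist 5026 [12.0, 10.0, -27.0] [29.0, 48.0, -23.0] [45.0, 86.0, -22.0]
408 y [ 1.57313152  7.48667999 10.48073964]
[(np.float64(0.9264705882352942), 3), (np.float64(0.9191176470588235), 2), (np.float64(0.9093137254901961), 4), (np.float64(0.9019607843137255), 5), (np.float64(0.8921568627450981), 6), (np.float64(0.8897058823529411), 1)]
along [-6.35515429 71.39629613] norm [-42.65508193   9.74678613]
```

```bash
python3 -m creep '[[0.5,1.7,5.6,0,0,0,0],[0.5,1.7,5.6,0,0,0,0],[0.5,0,0,3.9,0,0,0],[0.5,0,0,3.9,0,0,0],[1,0,0,0,0,0,0],[1,0,0,0,0,0,0],[1,0,0,0,0,0,0]]'; python3 f.py; python3 bar.py|grep scene
```

```text
time_s: 21.82
eef_pos: [0.5861, -0.2192, 0.0303]
ee_rot: [-0.001, 1.0, -0.025, 0.001]
force: [-0.2, 0.6, -0.1]
gripper_width: 0.242
grasp_force: 0.0
t 21.825 TCP in base mm [ 67.1   1.  -31.7] toolx [ 1.    -0.001  0.002] tooly [-0.001 -1.    -0.002] z [ 0.002  0.002 -1.   ] F [-0.2  0.6 -0.1] w 0.242 g 0.0
scene 627 [14.0, 8.0, -28.0] [34.0, 50.0, -23.0] [46.0, 83.0, -22.0]
```

```bash
python3 -m creep '[[1,0,0,0,0,0,0],[1,0,0,0,0,0,0],[1,-0.05,0,-0.85,0,0,0],[1,-0.17,0,-0.85,0,0,0],[1,-0.28,0,-0.8,0,0,0],[1,-0.38,0,-0.8,0,0,0],[1,0,0,0,0,0,0]]'; python3 f.py; python3 lf.py
```

```text
time_s: 22.85
eef_pos: [0.5762, -0.2186, 0.0618]
ee_rot: [-0.001, 1.0, -0.025, -0.0]
force: [4.1, -0.8, -1.5]
gripper_width: 0.134
grasp_force: 30.0
t 22.85 TCP in base mm [57.2  1.1 -0.2] toolx [ 1.    -0.001 -0.   ] tooly [-0.001 -1.    -0.002] z [-0.     0.002 -1.   ] F [ 4.1 -0.6 -1.5] w 0.134 g 29.990677416790277
589 y [ 2.2308102   7.58544341 10.30110379]
[(np.float64(0.933786078098472), 33), (np.float64(0.9303904923599321), 34), (np.float64(0.9269949066213922), 32), (np.float64(0.9202037351443124), 35), (np.float64(0.9066213921901528), 36), (np.float64(0.9049235993208828), 31)]
along [ 0.19794705 55.05889041] norm [-58.4719217    9.63580986]
```

```bash
python3 -m creep '[[1,-0.48,0,-0.72,0,0,0],[1,-0.57,0,-0.65,0,0,0],[1,-0.65,0,-0.57,0,0,0],[1,-0.72,0,-0.48,0,0,0],[1,-0.77,0,-0.38,0,0,0],[1,-0.8,0,-0.28,0,0,0],[1,0,0,0,0,0,0]]'; python3 f.py; python3 lf.py;  python3 -m creep '[[1,-0.85,0,-0.17,0,0,0],[1,-0.85,0,-0.05,0,0,0],[1,-0.4,0,0,0,0,0],[1,0,0,0,0,0,0]]'; python3 f.py; python3 lf.py
```

```text
time_s: 23.78
eef_pos: [0.5367, -0.2166, 0.0924]
ee_rot: [-0.001, 1.0, -0.025, 0.0]
force: [3.7, -1.3, 0.7]
gripper_width: 0.134
grasp_force: 30.0
t 23.775 TCP in base mm [17.6  1.2 30.4] toolx [ 1.    -0.001  0.   ] tooly [-0.001 -1.    -0.002] z [ 0.     0.002 -1.   ] F [ 3.7 -1.1  0.7] w 0.134 g 29.999958872795105
525 y [ 3.58915119  7.44783252 10.28283846]
[(np.float64(0.9676190476190476), 76), (np.float64(0.9638095238095238), 77), (np.float64(0.9619047619047619), 75), (np.float64(0.9561904761904761), 78), (np.float64(0.9523809523809523), 74), (np.float64(0.9466666666666667), 79)]
along [ 6.66274817 44.17724301] norm [-57.3366252   9.9683238]
time_s: 24.32
eef_pos: [0.5172, -0.2157, 0.0954]
ee_rot: [-0.001, 1.0, -0.025, 0.002]
force: [7.5, -1.5, 3.1]
gripper_width: 0.132
grasp_force: 30.0
t 24.325 TCP in base mm [-1.8  1.2 33.4] toolx [ 1.    -0.001  0.003] tooly [-0.001 -1.    -0.002] z [ 0.003  0.002 -1.   ] F [ 7.5 -1.1  3.1] w 0.132 g 30.00045872060582
543 y [ 2.44951326  7.53301394 10.35806368]
[(np.float64(0.990791896869245), 93), (np.float64(0.9852670349907919), 92), (np.float64(0.9834254143646409), 94), (np.float64(0.9815837937384899), 91), (np.float64(0.9797421731123389), 95), (np.float64(0.9705340699815838), 90)]
along [10.44437844 44.96521476] norm [-59.32149872   8.43908384]
```

```bash
python3 -m creep '[[1,-0.4,0,0,0,0,0],[1,-0.4,0,0.05,0,0,0],[1,0,0,0,0,0,0]]'; python3 f.py; python3 -m creep '[[0.5,0,0,0,0,0,0],[0.5,0,0,0,0,0,0],[0.5,0,0,0,0,0,0],[0.5,0,0,-5,0,0,0],[0.5,0,0,-5,0,0,0],[0.5,-3,0,-2,0,0,0],[0.5,0,0,0,0,0,0]]'; python3 lf.py; python3 bar.py; python3 pic.py scene e1 120 150 360 230
```

```text
time_s: 24.75
eef_pos: [0.5097, -0.2153, 0.0952]
ee_rot: [-0.001, 1.0, -0.024, 0.002]
force: [7.2, -0.6, 3.7]
gripper_width: 0.136
grasp_force: 30.0
t 24.75 TCP in base mm [-9.4  1.2 33.2] toolx [ 1.    -0.001  0.004] tooly [-0.001 -1.    -0.002] z [ 0.004  0.002 -1.   ] F [ 7.2 -0.2  3.7] w 0.136 g 30.00067897606641
time_s: 25.62
eef_pos: [0.4767, -0.2148, 0.2154]
ee_rot: [-0.001, 1.0, -0.025, 0.001]
force: [-0.7, -0.7, 0.6]
gripper_width: 0.499
grasp_force: 0.0
650 y [ 3.87248799  7.58869941 10.25088424]
[(np.float64(0.9938461538461538), 99), (np.float64(0.9938461538461538), 98), (np.float64(0.9923076923076923), 97), (np.float64(0.9907692307692307), 100), (np.float64(0.9907692307692307), 96), (np.float64(0.9861538461538462), 95)]
along [11.23880901 74.1786064 ] norm [-59.45105515   7.54240754]
side 346 [14.0, 11.0, -27.0] [28.0, 55.0, -24.0] [42.0, 89.0, -22.0]
scene 728 [14.0, 8.0, -28.0] [34.0, 45.0, -23.0] [46.0, 83.0, -22.0]
wrist 2916 [11.0, 11.0, -25.0] [28.0, 47.0, -23.0] [43.0, 84.0, -22.0]
```

View pics/e1.png

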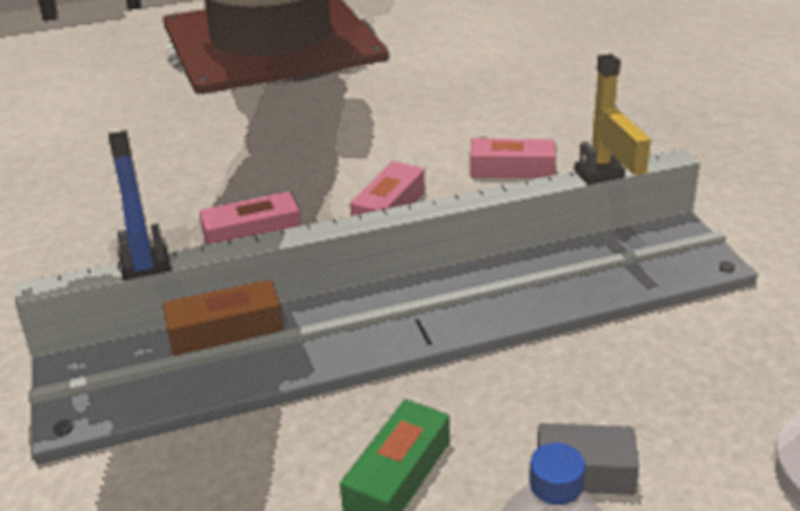

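The picture shows the blue leaf upright (130,200), the amber bar at its gauged place (222,315) and unmoved by the flip, and the yellow stop still up (610,110). The robot is clear of everything.

```bash
python3 -c "
from workcell import r
print(r.close_job())"
```

```text
the job is handed in; nothing more can be done
None
```

The job is handed in: I flipped the blue stop down, slid the bar until it touched it, and flipped the stop fully up again (about 97°), with the bar where it was gauged and the yellow stop still up. My first try at pushing the stop down slipped off, so I pinched it instead, and the job ended after about 26 s of the 72 s allowed.

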